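# Clear, cover and zero the balance

### The job

Get the balance ready for the next weighing: take out the steel scoop that was left leaning in its round draught shield and lay it flat in the steel tray, then put the white cover on the shield so that it sits seated and level, without dropping or knocking it over, and last press the zero key fully down and let it go. Leave the other things on the bench standing where they are.

Things in the scene. Friction and masses are not known exactly. Their poses are not given: they have to be found in the camera images.
- balance: Precision balance, white, fixed, 310 mm deep (its x, -155 front edge to +155 mm rear) by 196 mm wide (y). Origin: centre of its underside, at bench height; x to its rear, z up. Rear part: flat platform 62 mm above the bench with the round pan. Front 125 mm: low deck 42 mm high with display (ridge up to 60 mm high) and keys.
- pan (a point): Centre of the round pan, on the platform, 62 mm above the bench, axes as the balance. Round it stands the draught shield, a loose steel ring that is not tracked: outside 130, inside 122, height 70 mm (rim 132 mm above the bench), 0.8 kg, slides if pushed with a few N. Set down by hand, it is up to 10 mm off the pan's centre along the balance's x and also along its y: look or feel for it.
- scoop: Steel scoop, 190 mm long, 55 to 90 g. Origin: mid-length, on its flat underside; x from handle to bowl, z off the underside. Handle 12 mm wide (y), 8 mm thick (z 0 to 8), from x = -95 to 40 mm; open bowl 30 mm wide, 13 mm high, x = 40 to 95. At first it leans in the shield, bowl down on the pan at the far wall, handle sloping up at 32 degrees over the near rim.
- scoop_grip (a point): On the scoop's handle, mid-thickness (z = 4 mm), 70 mm from the origin towards the handle's end (x = -70 mm); axes as the scoop. At first it is beyond the rim by about 25 mm, on the robot's side give or take 60 degrees.
- tray: Shallow steel tray, fixed, 250 mm (its x) by 130 mm (its y) outside, 18 mm high, walls and floor about 4 mm thick. Origin: centre of its underside at bench height. It stands to the left or the right of the balance; the tip box with the cover stands on the other side.
- cover: White plastic cover of the shield, 0.13 to 0.2 kg. Origin: centre of the plug's underside; z its axis, towards the knob. Plug 116 mm diameter, z = 0 to 6 mm, slight bevel; plate 134 mm diameter, z = 6 to 12; round knob on top. Seated: plug inside the ring (3 mm play all round), plate on the rim, origin 126 mm above the bench. With the plug on the rim it is 6 mm higher or askew.
- knob (a point): On the axis of the cover's knob at z = 36 mm in the cover's frame, axes as the cover. The knob is a plain cylinder, 26 mm diameter, from z = 12 (plate) to 48 mm (top). At first the cover leans loose, lower edge on the bench and its back on the top edge of the tip box, so the knob's axis is about 37 degrees from vertical and points roughly to the robot.
- tip_box: Blue pipette-tip box with a clear lid, 85 mm (x) by 122 mm (y), 66 mm high, fixed; the cover leans on its front (-x) top edge. Origin: centre of its underside.
- zero_key (a joint): Travel of the zero key: 0 up, 0.005 m fully down. A spring key: about 1.4 N starts it, 5 N takes it fully down; it comes up again when let go.
- key_top (a point): Centre of the top of the zero key, 53 mm above the bench when up: the one large key, 26 mm (x) by 36 mm (y), standing 10 mm proud on the balance's front deck, in front of the display and at its right as seen from the robot; the three small keys beside it are flat. z up.
- beaker: Glass beaker, 72 mm wide at the rim, 90 mm tall; a bystander, loose. Origin: centre of its underside, z up.
- bottle: White plastic reagent bottle with a red cap, 68 mm wide, 160 mm tall; a bystander, loose. Origin: centre of its underside, z up.
- jar: Squat brown glass jar with a black cap, 60 mm wide, 62 mm tall; a bystander, loose. Origin: centre of its underside, z up.
- small_bottle: Small white plastic bottle with a blue cap, 44 mm wide, 75 mm tall; a bystander, loose. Origin: centre of its underside, z up.

How it is judged:
By the outcome, as a careful person would: the job done as asked, in the order asked, and still so for the second after the job is handed in, with the robot touching nothing.
It also fails if it takes over 72 s, if anything falls off the work surface, if the arm or the gripper's body presses on something with over 40 N, if the wrist force passes 120 N, or if a joint passes its speed limit or range.

### The arm

A 6-joint arm with a two-finger parallel gripper is mounted at the origin on the work surface. World frame = base frame: x ahead of the robot, y to its left, z up, the work surface at z = 0. Lengths are in mm, angles in rad, forces in N, time in s.
With the tool pointing down it reaches from about 400 to 925 mm from the base axis. Payload 12.5 kg.
Tool frame: the origin (TCP) lies at the very end of the fingers, on their centre line; the grasp point (between the pads) lies 19 mm behind it; z points along the fingers, y is the line along which they close (so a half turn about z gives the same grasp; the last joint's range is limited). The gripper opens to 95 mm and grips with 3 to 60 N. Pads are 20 mm wide; open, the fingers measure 119 mm over their backs; the gripper's body (75 mm by 180 mm) begins 59 mm behind the grasp point.
Start: joints at [1.158, 0.491, 1.559, -0, 1.092, -0.106], TCP at [188.739, 595.839, 214.661] pointing down, gripper open.
Joint ranges: [-3.1, 3.1], [-0.84, 2.19], [0.05, 2.79], [-1.13, 4.28], [0.06, 2.93], [-2.69, 2.69]. Speed limits (rad/s): [2.22, 2.22, 2.79, 3.14, 3.14, 3.14].

### API

Orientations are given as [roll, pitch, yaw] about the fixed x, y, z axes, in that order (R = Rz(yaw) Ry(pitch) Rx(roll)).
In Python, from cell import env gives the robot as it stands.
- The arm moves only by the shell command python3 steer.py 'ROWS'. ROWS is a JSON list of rows, 1 to 5 of them, each of 5 numbers: dx, dy, dz in mm, then a turn about the tool's z in rad, then the opening from 0.0 (shut) to 1.0 (fully open); each row is the pose to reach, as a shift and turn from the pose commanded when the command began, along the tool's axes at that moment; what a row does not reach only later rows make up. A row lasts 1/12 s, in which the tool goes at most 41.7 mm and 0.125 rad, less where a joint would pass 70% of its speed; a pose out of reach is approached as far as the arm can. The fingers move at their own pace and stop on an object; the grip force is fixed at half the most. Time passes only in rows, so rows that do not move let the fingers close. It prints the time, the measured TCP pose, the force, the opening and the grip force at its end.
- env.state(): the state, without advancing time (a new reading comes with each control period).
- env.read_camera(name): name is "scene" or "top"; returns (picture, depth): 480x640x3 uint8, red, green, blue; 480x640 float32, mm along the optical axis (not along the pixel's ray), 0 where there is no reading.
- env.camera_info(name): a dict with "vertical_fov" (degrees; the focal length in pixels is half the picture's height over the tangent of half this angle, whatever the lens; pixels are square), "cx", "cy" (the principal point, pixels), "dist_coeffs" ([k1, k2, p1, p2, k3] as OpenCV has them; the pictures are not rectified), "origin" and "attitude" of the camera in the world. Camera axes: x right, y down, z forward; pixel columns grow to the right and rows downward; lengths in mm; the calibration is good to about 2 mm. A picture is of the moment at which its call begins. camera_info takes no time and is no camera call.
- env.job_done(): hands the job in; it is judged then, once.
The state is a dict: "t": time; "joints": joint angles; "qvel": joint speeds; "tau": joint torques, N m; "eef_pos": TCP position; "tcp_rot": TCP orientation; "ft_force": force on the tool from outside, world axes, zero at the start; "moment": the same for the moment, N m; "opening": opening from 0.0 (shut) to 1.0 (fully open); "grip_force": force on a finger pad.
Only numpy, scipy, OpenCV 4.12 (cv2) and the standard library are available. Lean on these libraries where they do the work, as an engineer would, in place of code of your own. Each camera call takes 0.05 s, during which the arm holds its last target. There are 200 camera calls.

## Working session

There is one attempt and no reset: what is moved stays moved. The work goes in short steps, Python scripts to look and compute and a shell command to move; the robot and the scene stay as the last step left them, time stands still between calls to the robot, and variables do not carry over. Pictures are saved under pics/ and viewed, at most 10 in all, crops included, and the job is handed in when it is done.

```bash
ls; mkdir -p pics; cat > h.py <<'E'
import numpy as np, cv2
from scipy.spatial.transform import Rotation as R
from cell import env
def look(name,fn=None):
    im,d=env.read_camera(name)
    np.savez('last_%s.npz'%name,im=im,d=d)
    if fn: cv2.imwrite('pics/'+fn,im[:,:,::-1])
    return im,d
def cloud(name,d):
    c=env.camera_info(name)
    f=240/np.tan(np.radians(c['vertical_fov'])/2)
    K=np.array([[f,0,c['cx']],[0,f,c['cy']],[0,0,1.]])
    v,u=np.mgrid[0:480,0:640]
    p=cv2.undistortPoints(np.stack([u,v],-1).reshape(-1,1,2).astype(np.float64),K,np.array(c['dist_coeffs'],float)).reshape(480,640,2)
    P=np.dstack([p[...,0]*d,p[...,1]*d,d])
    A=np.array(c['attitude'],float)
    M=A if A.shape==(3,3) else R.from_euler('xyz',A).as_matrix()
    W=P@M.T+np.array(c['origin'])
    W[d<=0]=np.nan
    return W
E
python3 - <<'E'
from h import *
for n in('scene','top'):
    print(env.camera_info(n)); im,d=look(n,n+'0.png'); W=cloud(n,d); print(np.nanpercentile(W[...,2],[1,25,50,75,99]))
print(env.state())
E
```

```text
cell.py
pics
steer.py
{'vertical_fov': 52.80678247585239, 'cx': 320.66364650849874, 'cy': 241.4714276952733, 'dist_coeffs': array([-0.02077362,  0.        ,  0.        ,  0.        ,  0.        ]), 'origin': array([1233.91298581, -205.19363087,  939.42821031]), 'attitude': array([-2.42833858,  0.00642188,  1.29256766])}
[-7.54925244e+02 -3.07004731e+00 -5.05505715e-01  1.07589378e+01
  3.26701848e+02]
{'vertical_fov': 50.9378226540566, 'cx': 320.9359254398203, 'cy': 244.9533663189567, 'dist_coeffs': array([-0.09044753,  0.        ,  0.        ,  0.        ,  0.        ]), 'origin': array([ 352.81886172,    8.58253788, 1206.77632863]), 'attitude': array([-2.94142469, -0.00362416, -1.57440237])}
[-7.54876775e+02 -3.72102053e+00  4.59093181e-01  3.60009030e+00
  2.23708724e+02]
{'t': 0.1, 'joints': array([ 1.15838452e+00,  4.91486940e-01,  1.55940683e+00,  2.53600026e-05,
        1.09169074e+00, -1.05612018e-01]), 'qvel': array([-3.91592579e-05, -1.04431642e-03, -3.55095658e-03,  1.35862932e-04,
        3.02967747e-04,  4.52192639e-04]), 'tau': array([ 1.96994348e-03, -6.13629270e+01, -2.58608419e+01,  6.93872804e-02,
        4.70431626e-02, -8.06372782e-05]), 'eef_pos': array([188.646449  , 595.61847034, 214.12154007]), 'tcp_rot': array([-3.14060869e+00, -1.26925401e-04,  2.83478110e+00]), 'ft_force': array([0.5207447 , 0.3345961 , 0.12082896]), 'moment': array([ 0.04180448,  0.02978169, -0.00669391]), 'grip_force': 0.0, 'opening': 1.0036583680888314}
```
View pics/scene0.png

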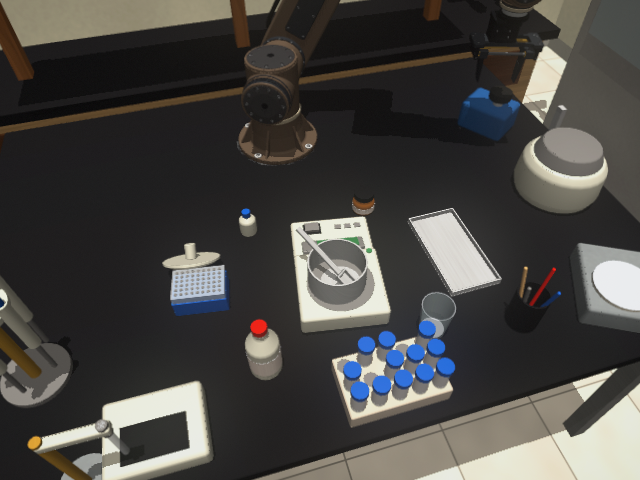

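View pics/top0.png

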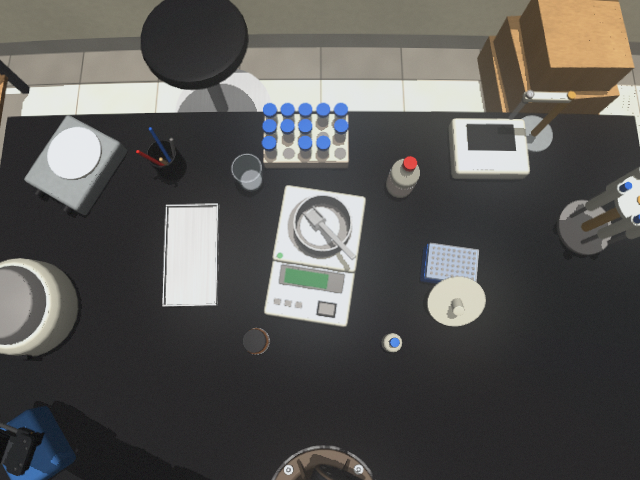

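The scene view shows the ring at (337,270) with the scoop handle over its near rim at (305,238). The cover leans on the tip box at (190,260) and the tray is at (453,250). In the top view (up = +x, left = +y) the ring is at (322,223), the handle end at (352,255), the key at (326,309), the tray at (190,255) and the cover at (457,301) with its knob at (457,307).

```bash
python3 - <<'E'
from h import *
np.set_printoptions(precision=1,suppress=True,linewidth=150)
Z={n:np.load('last_%s.npz'%n) for n in('scene','top')}
C={n:cloud(n,Z[n]['d']) for n in Z}
T=C['top'];S=C['scene']
def box(P,x0,x1,y0,y1,z0,z1):
    P=P.reshape(-1,3);return P[(P[:,0]>x0)&(P[:,0]<x1)&(P[:,1]>y0)&(P[:,1]<y1)&(P[:,2]>z0)&(P[:,2]<z1)]
for nm,u,v in [('ring',322,223),('hend',352,255),('key',326,309),('tray',190,255),('knob',457,307),('box',450,262),('jar',256,341),('sb',393,343),('beak',247,172),('bottle',409,163)]:
    print(nm,T[v,u])
def rect(m):
    r=cv2.minAreaRect(m[:,:2].astype(np.float32));return r
t0=T[255,190]
for n in C:
    P=C[n]
    p=box(P,t0[0]-180,t0[0]+180,t0[1]-120,t0[1]+120,10,24);print(n,'tray',len(p),rect(p))
    k=T[309,326]
    p=box(P,k[0]-25,k[0]+25,k[1]-30,k[1]+30,49,57);print('key',len(p),rect(p),np.median(p,0))
    r=T[223,322]
    p=box(P,r[0]-200,r[0]+110,r[1]-125,r[1]+125,56,67);print('plat',len(p),rect(p))
    p=box(P,r[0]-200,r[0]+110,r[1]-125,r[1]+125,36,67);print('bal',len(p),rect(p))
    p=box(P,r[0]-110,r[0]+110,r[1]-110,r[1]+110,127,136);print('rim',len(p),cv2.minEnclosingCircle(p[:,:2].astype(np.float32)),np.median(p[:,2]))
    p=box(P,r[0]-140,r[0]+110,r[1]-140,r[1]+110,139,220);print('handle',len(p),rect(p),p.min(0),p.max(0))
    # cover
    b=T[262,450]
    p=box(P,b[0]-70,b[0]+70,b[1]-90,b[1]+90,58,70);print('box',len(p),rect(p))
E
```

```text
ring [627.3   1.2 102.7]
hend [542.5 -61.2 164.6]
key [437.8  -7.5  53.2]
tray [573.4 323.7   0.4]
knob [ 438.1 -300.6   83.2]
box [ 542.9 -293.9   68.1]
jar [365.8 150.   61.7]
sb [ 360.1 -155.3   75.1]
beak [785.  188.9   3.5]
bottle [nan nan nan]
scene tray 730 ((598.8153076171875, 293.77117919921875), (305.9305114746094, 185.03976440429688), 0.9901232123374939)
key 112 ((438.7879943847656, -8.40109634399414), (35.9105224609375, 28.836971282958984), 82.16695404052734) [440.6  -9.2  52.2]
plat 3670 ((579.5745849609375, 14.467674255371094), (195.062255859375, 286.6793212890625), 80.82750701904297)
bal 5815 ((568.7667236328125, 16.308547973632812), (196.3486328125, 308.46124267578125), 80.97273254394531)
rim 411 ((622.0352783203125, -0.5947988629341125), 66.67790222167969) 130.7466096798537
handle 146 ((557.6409912109375, -49.42059326171875), (52.872093200683594, 15.581295013427734), 32.61491394042969) [536.2 -68.3 139.2] [579.2 -31.7 171.4]
box 1755 ((526.9955444335938, -306.8306884765625), (134.37771606445312, 112.77388763427734), 81.85543823242188)
top tray 792 ((573.2918090820312, 318.93280029296875), (250.42666625976562, 132.5383758544922), 1.3142166137695312)
key 167 ((440.29217529296875, -1.758188247680664), (45.73006057739258, 26.266040802001953), 81.21070098876953) [439.9  -7.4  53.8]
plat 4975 ((578.3466796875, 16.465797424316406), (195.82586669921875, 282.28375244140625), 80.71087646484375)
bal 8480 ((566.6414794921875, 18.56316375732422), (196.6119842529297, 308.1741943359375), 80.7961196899414)
rim 349 ((623.6702880859375, 1.1341090202331543), 65.44131469726562) 132.36339926524602
handle 139 ((560.184326171875, -45.88119125366211), (59.45117950439453, 12.505779266357422), 35.70173645019531) [533.9 -67.4 139.3] [584.5 -28.7 171.8]
box 1711 ((531.5133056640625, -302.5113525390625), (131.75816345214844, 116.08087921142578), 88.4892807006836)
```

```bash
python3 - <<'E'
from h import *
np.set_printoptions(precision=2,suppress=True,linewidth=150)
Z={n:np.load('last_%s.npz'%n) for n in('scene','top')}
C={n:cloud(n,Z[n]['d']) for n in Z}
def box(P,x0,x1,y0,y1,z0,z1):
    P=P.reshape(-1,3);return P[(P[:,0]>x0)&(P[:,0]<x1)&(P[:,1]>y0)&(P[:,1]<y1)&(P[:,2]>z0)&(P[:,2]<z1)]
for n in C:
    P=C[n]
    p=box(P,480,740,-110,110,136,220)
    m=p.mean(0);d=np.linalg.svd(p-m)[2][0];d*=-np.sign(d[2]);s=(p-m)@d
    print(n,'handle mid',m,'dir',d,'elev',np.degrees(np.arcsin(d[2])),'az',np.degrees(np.arctan2(d[1],d[0])),'end',m+d*s.min(),'far',m+d*s.max())
    # cover plate: ransac
    p=box(P,360,520,-400,-200,6,150)
    rng=np.random.default_rng(0);best=(0,)
    for _ in range(800):
        a,b,c=p[rng.choice(len(p),3,False)];nn=np.cross(b-a,c-a);l=np.linalg.norm(nn)
        if l<50: continue
        nn/=l;nn*=np.sign(nn[2])
        if not .6<nn[2]<.95: continue
        k=abs((p-a)@nn)<2
        if k.sum()>best[0]:best=(k.sum(),nn,a,k)
    if len(best)>1:
        k=best[3];q=p[k];mm=q.mean(0);nn=np.linalg.svd(q-mm)[2][2];nn*=np.sign(nn[2])
        U=np.linalg.svd(q-mm)[2][:2];(cx,cy),r=cv2.minEnclosingCircle(((q-mm)@U.T).astype(np.float32))
        h=(p-mm)@nn
        print('plate',k.sum(),'n',nn,'tilt',np.degrees(np.arccos(nn[2])),'centre',mm+U.T@[cx,cy],r,'mean',mm)
        kb=p[(h>33)&(h<39)];print('knobtop',len(kb),kb.mean(0) if len(kb) else '')
        kb=p[(h>6)&(h<39)];print('knob all',len(kb),kb.mean(0))
        ct=mm+U.T@[cx,cy]; print('axis z=36 pt',ct+nn*24,'top',ct+36*nn, 'origin',ct-12*nn)
E
```

```text
scene handle mid [558.   -49.74 151.79] dir [ 0.69  0.51 -0.51] elev -30.937141381851724 az 36.43862202954567 end [537.85 -64.62 166.8 ] far [580.21 -33.34 135.24]
plate 516 n [-0.6   0.09  0.79] tilt 37.49036416593665 centre [ 452.94 -309.88   45.34] 69.33560943603516 mean [ 463.3 -308.9   53.1]
knobtop 29 [ 434.56 -305.94   75.58]
knob all 153 [ 445.02 -307.51   67.72]
axis z=36 pt [ 438.49 -307.77   64.39] top [ 431.26 -306.72   73.91] origin [ 460.17 -310.93   35.82]
top handle mid [567.53 -41.42 152.13] dir [ 0.84  0.49 -0.24] elev -13.798226688066443 az 30.346330390758997 end [533.87 -61.12 161.7 ] far [677.38  22.89 120.86]
plate 1442 n [-0.6   0.09  0.79] tilt 37.34801691139568 centre [ 439.16 -323.72   37.9 ] 89.49104309082031 mean [ 455.84 -308.76   48.71]
knobtop 83 [ 431.65 -304.16   75.15]
knob all 179 [ 435.92 -303.02   66.8 ]
axis z=36 pt [ 424.77 -321.48   56.97] top [ 417.58 -320.36   66.51] origin [ 446.35 -324.84   28.36]
```

```bash
cat > go.py <<'E'
import sys
from h import *
a=[float(x) for x in sys.argv[1:]]
s=env.state(); M=R.from_euler('xyz',s['tcp_rot'])
d=M.inv().apply(np.array(a[:3])-s['eef_pos'])
t=-(np.radians(a[3])-s['tcp_rot'][2]); t=(t+np.pi)%(2*np.pi)-np.pi
print('shift',d.round(1),'turn',round(t,3),'rows',round(max(np.linalg.norm(d)/41.7,abs(t)/.125),1),'yaw',np.degrees(s['tcp_rot'][2]).round(1),'t',round(s['t'],2))
E
python3 go.py 555 -51 235 216
```

```text
shift [-544.5 -505.8  -20.4] turn -0.935 rows 17.8 yaw 162.4 t 0.1
```

```bash
python3 steer.py '[[-150,-140,-20,-0.3,1],[-150,-140,-20,-0.3,1],[-150,-140,-20,-0.3,1],[-150,-140,-20,-0.3,0.6],[-150,-140,-20,-0.3,0.6]]'; python3 go.py 555 -51 235 216
```

```text
t: 0.52
eef_pos: [289.8, 415.2, 234.6]
tcp_rot: [-3.141, -0.0, 3.136]
ft_force: [0.4, 1.0, 1.0]
opening: 0.912
grip_force: 0.0
shift [-2.680e+02 -4.645e+02 -3.000e-01] turn -0.634 rows 12.9 yaw 179.7 t 0.52
```

```bash
python3 steer.py '[[-268,-465,0,-0.634,0.6],[-268,-465,0,-0.634,0.6],[-268,-465,0,-0.634,0.6],[-268,-465,0,-0.634,0.6],[-268,-465,0,-0.634,0.6]]'; python3 go.py 555 -51 235 216
```

```text
t: 0.93
eef_pos: [379.7, 258.9, 234.6]
tcp_rot: [3.142, -0.0, -2.602]
ft_force: [0.3, 1.4, -0.1]
opening: 0.616
grip_force: 0.0
shift [   8.7 -355.9   -0.4] turn -0.089 rows 8.5 yaw -149.1 t 0.93
```

```bash
python3 go.py 555 -51 235 216
```

```text
shift [   8.7 -355.9   -0.4] turn -0.089 rows 8.5 yaw -149.1 t 0.93
```

```bash
python3 steer.py '[[9,-356,0,-0.089,0.5],[9,-356,0,-0.089,0.5],[9,-356,0,-0.089,0.5],[9,-356,0,-0.089,0.5],[9,-356,0,-0.089,0.5]]'>/dev/null;  python3 go.py 555 -51 235 216
```

```text
shift [  14.5 -146.6   -0.4] turn -0.006 rows 3.5 yaw -144.3 t 1.35
```

```bash
python3 steer.py '[[14,-147,0,0,0.4],[14,-147,0,0,0.4],[14,-147,0,0,0.4],[14,-147,0,0,0.4],[14,-147,0,0,0.4]]'; python3 go.py 555 -51 142 216
python3 - <<'E'
from h import *
for n in('scene','top'):
    im,d=look(n)
    im=im[:,:,::-1]
    c=im[180:330,240:440] if n=='scene' else im[170:320,230:430]
    cv2.imwrite('pics/%s1.png'%n,cv2.resize(c,None,fx=4,fy=4,interpolation=cv2.INTER_CUBIC))
E
```

```text
t: 1.77
eef_pos: [556.8, -52.8, 233.9]
tcp_rot: [-3.141, -0.0, -2.522]
ft_force: [-1.1, 0.3, -0.6]
opening: 0.402
grip_force: 0.0
shift [ 0.4  2.6 91.9] turn -0.009 rows 2.2 yaw -144.5 t 1.77
```

View pics/scene1.png

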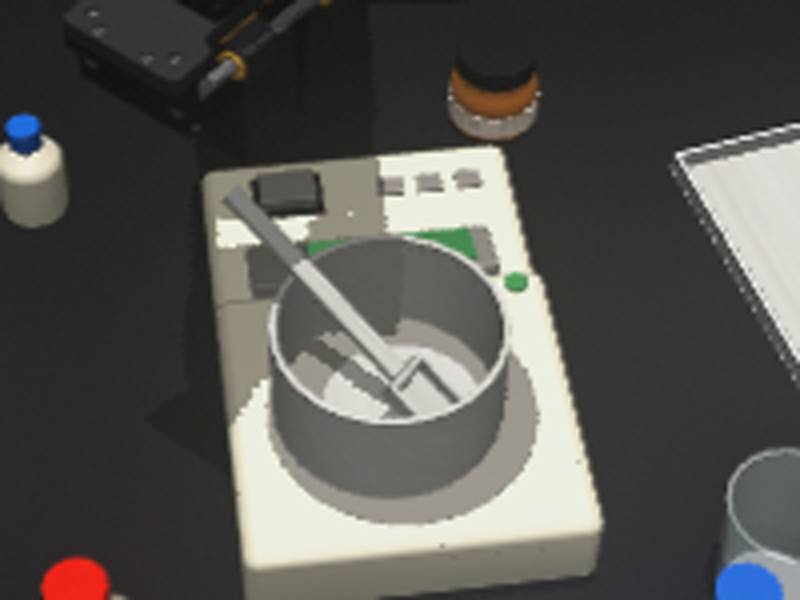

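The scene crop shows the handle end at crop (235,195), still leaning over the rim, with a fingertip at about (205,85). I'll project the TCP into the image to check that it lies above the handle.

```bash
python3 - <<'E'
from h import *
def proj(n,p):
    c=env.camera_info(n);f=240/np.tan(np.radians(c['vertical_fov'])/2)
    K=np.array([[f,0,c['cx']],[0,f,c['cy']],[0,0,1.]]);M=R.from_euler('xyz',c['attitude']).as_matrix()
    q=(np.array(p,float)-c['origin'])@M
    return cv2.projectPoints(q.reshape(-1,1,3),np.zeros(3),np.zeros(3),K,np.array(c['dist_coeffs'],float))[0].reshape(-1,2)
s=env.state();e=s['eef_pos'];y=R.from_euler('xyz',s['tcp_rot']).as_matrix()[:,1]
print(e,(proj('scene',[e,e+y*19,e-y*19,[555.5,-51,150.7]])-[240,180])*4)
W=cloud('scene',np.load('last_scene.npz')['d']).reshape(-1,3)
k=(abs(W[:,0]-e[0])<60)&(abs(W[:,1]-e[1])<60)&(W[:,2]>220)&(W[:,2]<260)
p=W[k];print(k.sum(),p.mean(0),((p-e)@y).min(),((p-e)@y).max())
E
```

```text
[554.89690507 -49.55340269 233.97450141] [[259.48425151 120.05616619]
 [282.98483912  99.36961963]
 [235.52015788 141.152753  ]
 [261.95521658 229.10089435]]
164 [559.17095155 -52.03542692 246.60353744] -32.51797562107311 21.58816372277044
```

```bash
python3 go.py 555 -51 142 216
```

```text
shift [ 0.7 -1.3 92. ] turn -0.007 rows 2.2 yaw -144.4 t 1.87
```

```bash
python3 steer.py '[[0,-1,30,0,0.4],[0,-1,60,0,0.4],[0,-1,80,0,0.4],[0,-1,92,0,0.4],[0,-1,92,0,0.4]]'; python3 steer.py '[[0,0,0,0,0],[0,0,0,0,0],[0,0,0,0,0],[0,0,0,0,0],[0,0,0,0,0]]'
```

```text
t: 2.28
eef_pos: [554.0, -48.3, 140.4]
tcp_rot: [3.138, -0.003, -2.517]
ft_force: [0.5, 0.7, 0.5]
opening: 0.4
grip_force: 0.0
t: 2.7
eef_pos: [555.9, -49.7, 143.4]
tcp_rot: [-3.141, 0.001, -2.519]
ft_force: [1.5, -1.8, 0.7]
opening: 0.123
grip_force: 30.0
```

```bash
python3 steer.py '[[3,0,-5,0,0],[5,0,-12,0,0],[7,0,-25,0,0],[7,0,-45,0,0],[7,0,-70,0,0]]'; python3 steer.py '[[0,0,-30,0,0],[0,0,-60,0,0],[0,0,-60,0,0],[0,0,-60,0,0]]'
python3 - <<'E'
from h import *
for n in('scene','top'):
    im,d=look(n)
    if n=='scene': cv2.imwrite('pics/s2.png',cv2.resize(im[130:330,230:500,::-1],None,fx=2.5,fy=2.5))
E
```

```text
t: 3.12
eef_pos: [549.2, -54.0, 213.2]
tcp_rot: [3.14, -0.001, -2.519]
ft_force: [-0.0, 0.2, -0.8]
opening: 0.123
grip_force: 30.0
t: 3.45
eef_pos: [550.2, -54.1, 274.6]
tcp_rot: [-3.139, 0.002, -2.519]
ft_force: [-0.1, -0.8, -1.1]
opening: 0.126
grip_force: 30.0
```

View pics/s2.png

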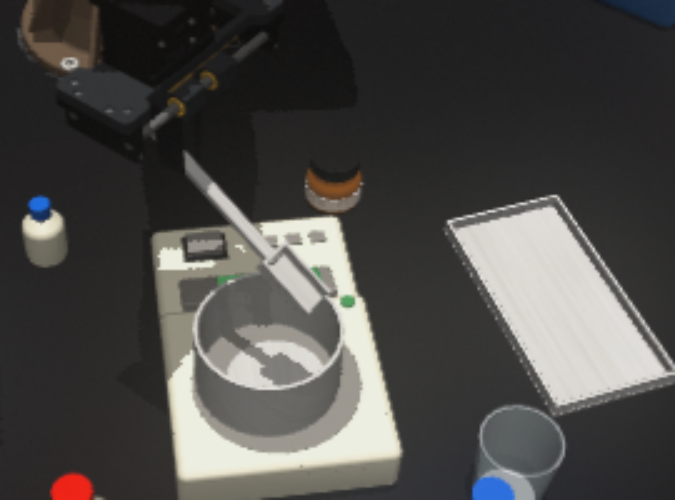

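The scoop is held clear of the ring, with its bowl at (300,280) in the crop. Next I'll measure its pose and plan the tray move.

```bash
cat > scoop.py <<'E'
from h import *
np.set_printoptions(precision=1,suppress=True)
s=env.state();e=s['eef_pos'];M=R.from_euler('xyz',s['tcp_rot']).as_matrix();x=-M[:,0]
print(e,np.degrees(s['tcp_rot'][2]).round(1))
for n in('scene','top'):
    W=cloud(n,np.load('last_%s.npz'%n)['d']).reshape(-1,3);p=W-e
    L=np.c_[p@x,p@M[:,1],p[:,2]]   # along handle, across, up
    k=(L[:,0]>15)&(L[:,0]<190)&(abs(L[:,1])<25)&(L[:,2]<20)&(W[:,2]>135)
    L=L[k];h=L[L[:,0]<95]
    if len(h)>9:
        a=np.polyfit(h[:,0],h[:,2],1,w=None);b=np.polyfit(h[:,0],h[:,1],1)
        print(n,len(L),'pitch',np.degrees(np.arctan(a[0])),'z at grip (top)',a[1],'lat angle',np.degrees(np.arctan(b[0])),b[1],'tip',L[L[:,0].argmax()],L.min(0))
E
python3 scoop.py; python3 go.py 500 319 215 178
```

```text
[549.5 -53.9 272.3] -144.3
scene 741 pitch -31.757165617707848 z at grip (top) 11.570900419387804 lat angle 0.0007192856862363147 -2.032634642125134 tip [141.8  11.  -67.1] [ 15.1 -16.9 -80.4]
shift [-177.3  331.7   57.4] turn 0.658 rows 9.1 yaw -144.3 t 3.55
```

```bash
python3 go.py 503 317 215 181.3; python3 steer.py '[[-175,330,0,0.6,0],[-175,330,0,0.6,0],[-175,330,0,0.6,0],[-175,330,0,0.6,0],[-175,330,0,0.6,0]]'; python3 go.py 503 317 180 181.3
```

```text
shift [-178.6  328.3   57.4] turn 0.6 rows 9.1 yaw -144.3 t 3.55
t: 3.97
eef_pos: [523.9, 136.0, 271.5]
tcp_rot: [-3.141, -0.002, -3.095]
ft_force: [0.9, -0.7, 0.1]
opening: 0.121
grip_force: 30.0
shift [ 12.2 181.8  91.5] turn 0.024 rows 4.9 yaw -177.3 t 3.97
```

```bash
python3 steer.py '[[12,182,90,0.024,0],[12,182,90,0.024,0],[12,182,90,0.024,0],[12,182,90,0.024,0],[12,182,90,0.024,0]]';python3 steer.py '[[0,0,0,0,0],[0,0,0,0,0]]'; python3 go.py 503 317 95 181.3
python3 -c "
from h import *
for n in('scene','top'): look(n)
"; sed -i 's/W\[:,2\]>135/W[:,2]>30/' scoop.py; python3 scoop.py
```

```text
t: 4.38
eef_pos: [502.0, 317.4, 180.2]
tcp_rot: [-3.141, -0.003, -3.113]
ft_force: [1.2, -0.3, -1.1]
opening: 0.123
grip_force: 30.0
t: 4.55
eef_pos: [502.0, 316.5, 180.4]
tcp_rot: [-3.14, -0.004, -3.11]
ft_force: [-0.1, -0.1, -0.6]
opening: 0.122
grip_force: 30.0
shift [-1.4  0.6 85.4] turn 0.009 rows 2.0 yaw -178.2 t 4.55
[503.2 315.  182.2] -178.4
scene 572 pitch -32.6785962233852 z at grip (top) 7.474199803036377 lat angle 0.5889168117234251 0.1891319685578733 tip [139.5 -12.4 -72.9] [ 15.1 -14.9 -83.5]
top 327 pitch -31.983862785524146 z at grip (top) 10.262880769858311 lat angle 2.478970678778497 -3.3985737010968777 tip [139.2 -10.8 -70.7] [ 57.4 -14.1 -80.7]
```

```bash
python3 steer.py '[[-1,1,35,0,0],[-1,1,70,0,0],[-1,1,88,0,0],[-1,1,93,0,0],[-1,1,98,0,0]]';python3 steer.py '[[0,0,6,0,0],[0,0,12,0,0],[0,0,18,0,0],[0,0,24,0,0],[0,0,30,0,0]]'; python3 steer.py '[[0,0,5,0,0],[0,0,10,0,0],[0,0,15,0,0],[0,0,20,0,0],[0,0,20,0,0]]'
```

```text
t: 5.07
eef_pos: [504.9, 315.6, 84.8]
tcp_rot: [-3.142, -0.0, -3.115]
ft_force: [-1.3, -0.1, 2.3]
opening: 0.123
grip_force: 30.0
t: 5.48
eef_pos: [504.5, 316.8, 54.6]
tcp_rot: [3.141, 0.001, -3.113]
ft_force: [-2.2, 0.9, 1.9]
opening: 0.125
grip_force: 30.0
t: 5.9
eef_pos: [504.2, 316.6, 33.6]
tcp_rot: [-3.141, -0.001, -3.113]
ft_force: [0.5, -0.0, 0.9]
opening: 0.12
grip_force: 30.0
```

```bash
python3 steer.py '[[0,0,6,0,0],[0,0,12,0,0],[0,0,18,0,0],[0,0,24,0,0],[0,0,26,0,0]]';python3 -c "
from h import *
for n in('scene','top'): look(n)
"; sed -i 's/W\[:,2\]>30/L[:,2]>-2/' scoop.py; python3 scoop.py
```

```text
t: 6.32
eef_pos: [504.0, 316.5, 7.5]
tcp_rot: [-3.141, -0.001, -3.113]
ft_force: [-1.4, -0.6, 1.5]
opening: 0.12
grip_force: 30.0
[504.1 316.6   8.1] -178.4
scene 483 pitch -2.5212762496497167 z at grip (top) 8.61690815612806 lat angle 1.3003500483965393 -2.1773429920613268 tip [189.3 -15.6   7.2] [ 16.2 -24.4  -2. ]
top 537 pitch 7.7876797474626684 z at grip (top) -7.205667750286908 lat angle 18.25683582827936 -34.625093163218104 tip [189.8 -24.5  11.6] [ 47.7 -24.9  -2. ]
```

Nearly flat (top of the handle about 16 mm against 12 mm when flat). Release and rise.

```bash
python3 steer.py '[[0,0,2,0,0.1],[0,0,2,0,0.2],[0,0,2,0,0.3],[0,0,2,0,0.35],[0,0,2,0,0.35]]';python3 steer.py '[[0,0,-20,0,0.35],[0,0,-60,0,0.35],[0,0,-100,0,0.4],[0,0,-140,0,0.5],[0,0,-180,0,0.5]]'; python3 go.py 436 -307 210 171.5
```

```text
t: 6.83
eef_pos: [504.4, 316.7, 6.8]
tcp_rot: [3.141, 0.0, -3.113]
ft_force: [0.2, -0.3, -1.3]
opening: 0.325
grip_force: 0.0
t: 7.25
eef_pos: [504.0, 316.5, 188.8]
tcp_rot: [3.142, -0.0, -3.113]
ft_force: [0.5, 0.3, -0.4]
opening: 0.474
grip_force: 0.0
shift [  85.7 -621.3  -21.3] turn 0.177 rows 15.0 yaw -178.4 t 7.25
```

```bash
python3 steer.py '[[86,-621,-21,0.177,0.5],[86,-621,-21,0.177,0.5],[86,-621,-21,0.177,0.5],[86,-621,-21,0.177,0.6],[86,-621,-21,0.177,0.6]]'; python3 go.py 436 -307 210 171.5;
python3 - <<'E'
from h import *
for n in('scene','top'):
    im,d=look(n)
    if n=='scene': cv2.imwrite('pics/s3.png',cv2.resize(im[130:330,230:510,::-1],None,fx=2.5,fy=2.5))
W=cloud('top',d).reshape(-1,3)
k=(abs(W[:,0]-573)<119)&(abs(W[:,1]-319)<58)
p=W[k];f=np.median(p[:,2]);q=p[p[:,2]>f+4];print('floor',f,'scoop',len(q),q.min(0),q.max(0),np.percentile(q[:,2],[50,90,99]),cv2.minAreaRect(q[:,:2].astype(np.float32)))
E
```

```text
t: 7.67
eef_pos: [480.9, 108.1, 194.0]
tcp_rot: [3.141, 0.001, 2.994]
ft_force: [1.4, 0.2, -0.1]
opening: 0.577
grip_force: 0.0
shift [ -16.7 -417.2  -16.1] turn 0.001 rows 10.0 yaw 171.5 t 7.67
floor 5.243464405998566 scoop 502 [455.25223176 261.36160021   9.24382508] [691.98397173 376.32270416  22.56913548] [12.2080847  16.82678304 20.61694125] ((572.7205810546875, 323.72186279296875), (107.69395446777344, 241.76576232910156), 84.81826782226562)
```

View pics/s3.png

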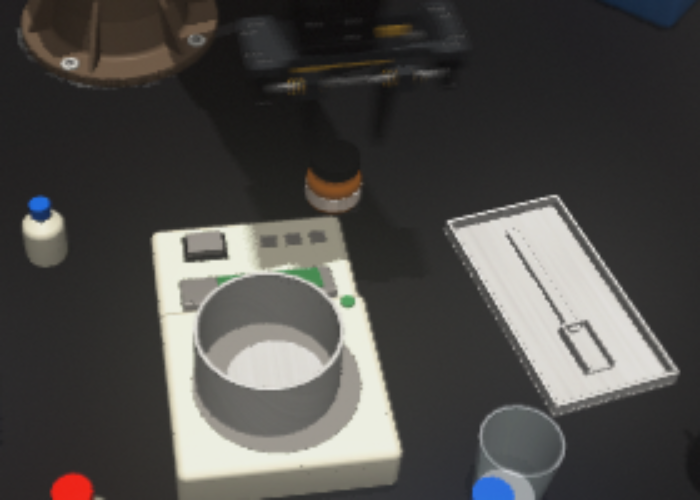

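The scoop lies flat in the tray (crop 510–600, 235–370) and the ring stands free at (268,345). On to the cover.

```bash
python3 steer.py '[[-17,-417,-16,0,0.6],[-17,-417,-16,0,0.6],[-17,-417,-16,0,0.6],[-17,-417,-16,0,0.6],[-17,-417,-16,0,0.6]]' >/dev/null; python3 go.py 436 -306 210 171.5; python3 steer.py '[[-17,-208,-10,0,0.6],[-17,-208,-10,0,0.6],[-17,-208,-10,0,0.6],[-17,-208,-10,0,0.6],[-17,-208,-10,0,0.6]]';python3 steer.py '[[0,0,0,0,0.6],[0,0,0,0,0.6]]' >/dev/null
python3 - <<'E'
from h import *
np.set_printoptions(precision=1,suppress=True)
from scipy.optimize import least_squares
for n in('scene','top'):
    W=cloud(n,np.load('last_%s.npz'%n)['d']).reshape(-1,3)
    k=(abs(W[:,0]-623)<85)&(abs(W[:,1])<85)&(W[:,2]>126)&(W[:,2]<138);p=W[k]
    r=least_squares(lambda c:np.hypot(p[:,0]-c[0],p[:,1]-c[1])-c[2],[623,0,63],loss='soft_l1')
    print(n,len(p),r.x,np.median(p[:,2]),np.std(r.fun))
E
python3 go.py 436 -306 48.5 171.5
```

```text
shift [  -7.8 -208.5   -8.1] turn 0.001 rows 5.0 yaw 171.5 t 8.18
t: 8.6
eef_pos: [445.2, -306.6, 211.8]
tcp_rot: [3.142, 0.0, 2.993]
ft_force: [1.6, -0.5, 1.3]
opening: 0.602
grip_force: 0.0
scene 415 [623.7  -0.4  62.8] 130.29571095056622 1.5249400346076232
top 352 [622.9   1.5  62.5] 132.18159837716178 1.2924097056327275
shift [  9.2  -1.2 162.7] turn -0.003 rows 3.9 yaw 171.3 t 8.77
```

```bash
python3 steer.py '[[9,-1,40,0,0.6],[9,-1,80,0,0.6],[9,-1,115,0,0.6],[9,-1,140,0,0.6],[9,-1,155,0,0.6]]';python3 steer.py '[[0,0,8,0,0.6],[0,0,8,0,0.6]]'; python3 go.py 436 -306 48.5 171.5;
```

```text
t: 9.18
eef_pos: [435.9, -302.1, 54.0]
tcp_rot: [3.139, -0.003, 2.995]
ft_force: [1.2, 0.2, 0.2]
opening: 0.601
grip_force: 0.0
t: 9.35
eef_pos: [436.3, -302.9, 47.4]
tcp_rot: [3.14, -0.002, 2.995]
ft_force: [-1.0, 0.1, -0.6]
opening: 0.603
grip_force: 0.0
shift [-0.1 -3.1 -1.1] turn 0.001 rows 0.1 yaw 171.6 t 9.35
```

```bash
python3 steer.py '[[0,-3,-1,0,0.5],[0,-3,-1,0,0.4],[0,-3,-1,0,0.35],[0,-3,-1,0,0.3],[0,-3,-1,0,0.25]]';python3 steer.py '[[0,0,0,0,0.2],[0,0,0,0,0],[0,0,0,0,0],[0,0,0,0,0]]'
```

```text
t: 9.77
eef_pos: [436.1, -307.7, 50.3]
tcp_rot: [-3.141, 0.001, 2.993]
ft_force: [0.2, 0.5, -0.3]
opening: 0.307
grip_force: 0.0
t: 10.1
eef_pos: [435.9, -307.6, 49.8]
tcp_rot: [-3.141, 0.0, 2.993]
ft_force: [-1.3, 0.3, 6.2]
opening: 0.266
grip_force: 30.0
```

```bash
python3 steer.py '[[2,0,-6,0,0],[4,0,-12,0,0],[10,0,-22,0,0],[22,0,-35,0,0],[40,0,-45,0,0]]';python3 steer.py '[[20,0,0,0,0],[20,0,0,0,0],[20,0,0,0,0]]'
python3 - <<'E'
from h import *
im,d=look('scene');cv2.imwrite('pics/s4.png',cv2.resize(im[150:350,120:390,::-1],None,fx=2.5,fy=2.5));look('top')
E
```

```text
t: 10.52
eef_pos: [396.3, -301.7, 95.8]
tcp_rot: [-3.141, 0.001, 2.994]
ft_force: [-1.1, 0.7, -1.1]
opening: 0.261
grip_force: 30.0
t: 10.77
eef_pos: [376.0, -298.7, 95.5]
tcp_rot: [-3.141, 0.001, 2.992]
ft_force: [-0.1, 0.2, -1.3]
opening: 0.269
grip_force: 30.0
```

View pics/s4.png

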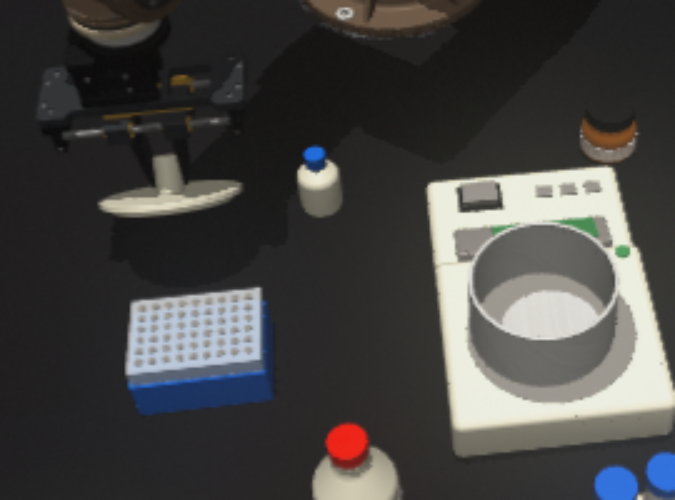

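The cover is held at its original tilt (crop 170,195), clear of the tip box and small bottle. I'll press its low edge on the bench so that it pivots level.

```bash
python3 steer.py '[[0,0,15,0,0],[0,0,30,0,0],[0,0,40,0,0],[0,0,46,0,0],[0,0,50,0,0]]';python3 steer.py '[[0,0,3,0,0],[0,0,6,0,0],[0,0,9,0,0],[0,0,12,0,0],[0,0,14,0,0]]';python3 steer.py '[[0,0,2,0,0],[0,0,4,0,0],[0,0,6,0,0],[0,0,7,0,0],[0,0,7,0,0]]'
```

```text
t: 11.28
eef_pos: [379.5, -300.7, 45.3]
tcp_rot: [-3.138, 0.006, 2.993]
ft_force: [11.1, -2.0, 25.0]
opening: 0.266
grip_force: 30.0
t: 11.7
eef_pos: [382.0, -303.1, 33.4]
tcp_rot: [-3.132, 0.013, 2.994]
ft_force: [12.2, -3.9, 19.6]
opening: 0.264
grip_force: 30.0
t: 12.12
eef_pos: [379.0, -300.4, 24.6]
tcp_rot: [-3.138, 0.005, 2.994]
ft_force: [5.7, -1.7, 9.0]
opening: 0.264
grip_force: 30.0
```

```bash
cat > cov.py <<'E'
from h import *
import sys
np.set_printoptions(precision=2,suppress=True)
s=env.state();e=s['eef_pos'];print(e,s['ft_force'],s['opening'])
for n in('scene','top'):
    im,d=look(n);W=cloud(n,d);hsv=cv2.cvtColor(im,cv2.COLOR_RGB2HSV)
    z0=float(sys.argv[1]) if len(sys.argv)>1 else 12
    k=(np.hypot(W[...,0]-e[0],W[...,1]-e[1])<90)&(abs(W[...,2]-z0)<(14))&(hsv[...,2]>60)&(hsv[...,1]<90)
    p=W[k]
    m=np.median(p,0)
    for _ in range(4):
        A=np.c_[p[:,:2]-m[:2],np.ones(len(p))];c=np.linalg.lstsq(A,p[:,2],rcond=None)[0];r=p[:,2]-A@c;p=p[abs(r)<max(2.,1.5*r.std())]
    cc,rad=cv2.minEnclosingCircle(p[:,:2].astype(np.float32))
    print(n,len(p),'slope deg x,y',np.degrees(np.arctan(c[:2])),'z',np.median(p[:,2]),'circle',np.array(cc),rad,'rel tcp',np.array(cc)-e[:2])
E
python3 cov.py
```

```text
[ 378.97 -300.37   24.56] [ 5.69 -1.69  9.01] 0.2642420072599965
scene 747 slope deg x,y [ 8.63 -1.23] z 20.228457667072348 circle [ 394.47 -302.95] 67.29969024658203 rel tcp [15.51 -2.59]
top 0 slope deg x,y [0. 0.] z nan circle [0. 0.] 0.0 rel tcp [-378.97  300.37]
  return _methods._mean(a, axis=axis, dtype=dtype,
  ret = um.true_divide(
  ret = _var(a, axis=axis, dtype=dtype, out=out, ddof=ddof,
  arrmean = um.true_divide(arrmean, div, out=arrmean,
  ret = ret.dtype.type(ret / rcount)
  ret = ret.dtype.type(ret / rcount)
```

```bash
python3 steer.py '[[0,0,2,0,0],[0,0,4,0,0],[0,0,5,0,0],[0,0,5,0,0]]';sed -i 's/^for n in.*/for n in ["scene"]+(["top"] if z0>30 else []):/; s/^    z0=.*//; s/^np.set/z0=float(sys.argv[1]) if len(sys.argv)>1 else 12\nnp.set/' cov.py; python3 cov.py
```

```text
t: 12.55
eef_pos: [378.8, -300.3, 19.4]
tcp_rot: [-3.138, 0.005, 2.994]
ft_force: [5.2, -2.5, 8.4]
opening: 0.265
grip_force: 29.9
[ 378.83 -300.33   19.43] [ 5.22 -2.53  8.41] 0.2648556897149322
scene 1010 slope deg x,y [ 3.81 -0.9 ] z 15.478671674248062 circle [ 391.44 -302.07] 68.1388168334961 rel tcp [12.6  -1.74]
```

```bash
python3 steer.py '[[0,0,1,0,0],[0,0,2,0,0],[0,0,3.5,0,0],[0,0,3.5,0,0]]'; python3 cov.py
```

```text
t: 12.93
eef_pos: [378.5, -300.0, 15.8]
tcp_rot: [-3.139, 0.004, 2.993]
ft_force: [4.4, -1.1, 8.0]
opening: 0.258
grip_force: 28.9
[ 378.54 -299.98   15.8 ] [ 4.37 -1.08  7.95] 0.2580469416779456
scene 1029 slope deg x,y [ 0.15 -0.06] z 10.98478643550311 circle [ 391.93 -302.63] 68.96160125732422 rel tcp [13.39 -2.65]
```

```bash
python3 steer.py '[[0,0,0,0,0.35],[0,0,-2,0,0.4],[0,0,-3,0,0.45],[0,0,-5,0,0.45],[0,0,-6,0,0.45]]'; python3 cov.py;  python3 go.py 391 -302 22 171.5
```

```text
t: 13.4
eef_pos: [376.6, -298.6, 21.2]
tcp_rot: [3.141, -0.0, 2.993]
ft_force: [0.9, -0.5, 0.3]
opening: 0.448
grip_force: 0.0
[ 376.6  -298.59   21.25] [ 0.86 -0.46  0.31] 0.4479967847292821
scene 1019 slope deg x,y [-0.03 -0.03] z 10.764484842406887 circle [ 390.7  -302.13] 67.7975845336914 rel tcp [14.1  -3.55]
shift [-14.7  -1.2  -0.7] turn -0.0 rows 0.4 yaw 171.5 t 13.45
```

```bash
python3 steer.py '[[-7,-1,0,0,0.45],[-14.5,-1,0,0,0.45],[-14.5,-1,0,0,0.35],[-14.5,-1,0,0,0.3],[-14.5,-1,0,0,0.25]]';python3 steer.py '[[0,0,0,0,0.2],[0,0,0,0,0],[0,0,0,0,0],[0,0,0,0,0]]';python3 steer.py '[[0,0,-10,0,0],[0,0,-40,0,0],[0,0,-80,0,0],[0,0,-120,0,0],[0,0,-160,0,0]]'; python3 steer.py '[[0,0,-15,0,0],[0,0,-15,0,0]]'; python3 cov.py 178; python3 go.py 623 0 200 171
```

```text
t: 13.87
eef_pos: [390.8, -301.6, 20.9]
tcp_rot: [3.141, -0.0, 2.994]
ft_force: [-0.2, 1.3, -0.4]
opening: 0.297
grip_force: 0.0
t: 14.2
eef_pos: [390.6, -301.7, 21.0]
tcp_rot: [3.141, -0.0, 2.993]
ft_force: [-0.7, 0.3, -0.8]
opening: 0.262
grip_force: 30.0
t: 14.62
eef_pos: [390.3, -301.3, 183.6]
tcp_rot: [3.141, -0.0, 2.993]
ft_force: [0.7, -0.3, -1.9]
opening: 0.265
grip_force: 30.0
t: 14.78
eef_pos: [391.6, -302.6, 200.5]
tcp_rot: [-3.137, 0.006, 2.993]
ft_force: [-0.1, 0.2, -2.2]
opening: 0.27
grip_force: 30.0
[ 391.6  -302.59  200.54] [-0.07  0.16 -2.25] 0.269512873365215
scene 1188 slope deg x,y [ 0.19 -0.24] z 190.47277039324507 circle [ 391.12 -302.32] 67.76140594482422 rel tcp [-0.48  0.26]
top 371 slope deg x,y [ 0.2 -0.5] z 189.4063608415256 circle [ 392.14 -298.64] 66.12905883789062 rel tcp [0.54 3.95]
shift [-185.4  332.6   -3.6] turn 0.009 rows 9.1 yaw 171.5 t 14.88
```

```bash
python3 steer.py '[[-15,27,0,0,0],[-40,75,0,0,0],[-60,110,0,0,0],[-80,145,0,0,0],[-96,173,0,0,0]]';python3 go.py 623 0 200 171;  python3 steer.py '[[-18,32,0,0,0],[-36,65,0,0,0],[-54,98,0,0,0],[-70,128,0,0,0],[-82,146,0,0,0]]'; python3 go.py 623 0 200 171
```

```text
t: 15.3
eef_pos: [511.2, -143.1, 194.3]
tcp_rot: [3.141, -0.003, 2.993]
ft_force: [1.0, -2.3, -0.8]
opening: 0.266
grip_force: 30.0
shift [-89.3 158.2  -5.9] turn 0.008 rows 4.4 yaw 171.5 t 15.3
t: 15.72
eef_pos: [614.3, -9.8, 193.7]
tcp_rot: [3.141, -0.003, 2.995]
ft_force: [0.6, -0.1, -2.0]
opening: 0.269
grip_force: 30.0
shift [-7.2 11.  -6.3] turn 0.01 rows 0.3 yaw 171.6 t 15.72
```

```bash
python3 steer.py '[[-4,6,5,0,0],[-7.5,10.5,15,0,0],[-7.5,10.5,23,0,0],[-7.5,10.5,23,0,0]]'; python3 steer.py '[[0,0,0,0,0],[0,0,0,0,0]]'>/dev/null; python3 cov.py 158
python3 - <<'E'
from h import *
from scipy.optimize import least_squares
np.set_printoptions(precision=2,suppress=True)
e=env.state()['eef_pos']
for n in('scene','top'):
    f=np.load('last_%s.npz'%n);im=f['im'];W=cloud(n,f['d']);hsv=cv2.cvtColor(im,cv2.COLOR_RGB2HSV)
    k=(np.hypot(W[...,0]-e[0],W[...,1]-e[1])<80)&(abs(W[...,2]-e[2]+10)<6)&(hsv[...,2]>60)&(hsv[...,1]<90)
    p=W[k]
    # outer edge: furthest pts per angle bin
    a=np.arctan2(p[:,1]-e[1],p[:,0]-e[0]);r=np.hypot(p[:,0]-e[0],p[:,1]-e[1]);b=(np.degrees(a)//6).astype(int)
    q=np.array([p[b==i][r[b==i].argmax()] for i in np.unique(b) if (b==i).sum()>3 and r[b==i].max()>58])
    c=least_squares(lambda c:np.hypot(q[:,0]-c[0],q[:,1]-c[1])-c[2],[*e[:2],67],loss='soft_l1').x
    c2=least_squares(lambda c:np.hypot(q[:,0]-c[0],q[:,1]-c[1])-67,[*e[:2]],loss='soft_l1').x
    print(n,len(q),'fit',c,c2,'rel',c[:2]-e[:2])
    k=(np.hypot(W[...,0]-623,W[...,1])<80)&(abs(W[...,2]-131)<6);p=W[k]
    if len(p)>30:
        c=least_squares(lambda c:np.hypot(p[:,0]-c[0],p[:,1]-c[1])-63,[623,0],loss='soft_l1').x;print('ring',len(p),c)
E
```

```text
t: 16.05
eef_pos: [621.0, -4.3, 169.9]
tcp_rot: [-3.141, -0.005, 2.993]
ft_force: [-0.1, -0.4, -2.2]
opening: 0.268
grip_force: 30.0
[622.32  -4.57 173.09] [-0.06  0.27 -1.71] 0.2682549029696103
scene 1682 slope deg x,y [ 0.04 -0.06] z 163.15849662771194 circle [622.64  -5.17] 67.83103942871094 rel tcp [ 0.32 -0.6 ]
top 0 slope deg x,y [0. 0.] z nan circle [0. 0.] 0.0 rel tcp [-622.32    4.57]
scene 52 fit [622.95  -5.26  66.36] [622.44  -5.08] rel [ 0.34 -0.96]
ring 218 [623.37  -0.25]
  return _methods._mean(a, axis=axis, dtype=dtype,
  ret = um.true_divide(
  ret = _var(a, axis=axis, dtype=dtype, out=out, ddof=ddof,
  arrmean = um.true_divide(arrmean, div, out=arrmean,
  ret = ret.dtype.type(ret / rcount)
  ret = ret.dtype.type(ret / rcount)
Traceback (most recent call last):
IndexError: too many indices for array: array is 1-dimensional, but 2 were indexed
```

```bash
python3 go.py 623.2 0.4 159 171.5; 
```

```text
shift [ 0.1  4.7 14.6] turn -0.001 rows 0.4 yaw 171.4 t 16.32
```

```bash
python3 steer.py '[[0,2,0,0,0],[0,4.7,5,0,0],[0,4.7,10,0,0],[0,4.7,14.5,0,0],[0,4.7,14.5,0,0]]'; python3 steer.py '[[0,0,0,0,0],[0,0,0,0,0],[0,0,0,0,0]]';python3 go.py 623.2 0.4 155 171.5;
```

```text
t: 16.73
eef_pos: [622.9, 1.2, 157.3]
tcp_rot: [-3.142, -0.002, 2.993]
ft_force: [-0.7, 0.2, -1.5]
opening: 0.268
grip_force: 30.0
t: 16.98
eef_pos: [623.5, 1.1, 158.7]
tcp_rot: [3.142, 0.0, 2.993]
ft_force: [-0.1, -0.6, -1.2]
opening: 0.269
grip_force: 30.0
shift [ 0.2 -0.7  3.7] turn 0.0 rows 0.1 yaw 171.5 t 16.98
```

Descend slowly, watching the force.

```bash
python3 steer.py '[[0,-0.7,1.5,0,0],[0,-0.7,3,0,0],[0,-0.7,4.5,0,0],[0,-0.7,5.5,0,0],[0,-0.7,6,0,0]]'; python3 steer.py '[[0,0,1,0,0],[0,0,2,0,0],[0,0,3,0,0],[0,0,3,0,0]]'
```

```text
t: 17.4
eef_pos: [623.3, 0.4, 152.4]
tcp_rot: [3.142, -0.0, 2.993]
ft_force: [1.1, -0.1, -2.6]
opening: 0.268
grip_force: 30.0
t: 17.73
eef_pos: [623.3, 0.4, 149.4]
tcp_rot: [3.142, -0.0, 2.993]
ft_force: [-0.5, -0.4, -2.2]
opening: 0.266
grip_force: 30.0
```

```bash
python3 steer.py '[[0,0,1,0,0],[0,0,2,0,0],[0,0,2,0,0]]'; python3 steer.py '[[0,0,0.7,0,0],[0,0,1.4,0,0],[0,0,1.4,0,0]]';python3 cov.py 136 2>/dev/null
```

```text
t: 17.98
eef_pos: [623.3, 0.4, 147.4]
tcp_rot: [3.142, -0.0, 2.993]
ft_force: [-0.4, -0.5, -2.6]
opening: 0.268
grip_force: 30.0
t: 18.23
eef_pos: [623.4, 0.4, 146.9]
tcp_rot: [3.141, 0.001, 2.993]
ft_force: [-2.1, -0.3, 5.6]
opening: 0.267
grip_force: 30.0
[623.42   0.39 146.91] [-2.08 -0.32  5.57] 0.26741481990830374
scene 1568 slope deg x,y [-0.    0.02] z 137.20512372755502 circle [623.92  -0.27] 67.49315643310547 rel tcp [ 0.5  -0.66]
top 0 slope deg x,y [0. 0.] z nan circle [0. 0.] 0.0 rel tcp [-623.42   -0.39]
```

Contact came at the seated height and the plate is level. Release and go to the key.

```bash
python3 steer.py '[[0,0,-0.5,0,0.3],[0,0,-0.5,0,0.35],[0,0,-0.5,0,0.4],[0,0,-0.5,0,0.45],[0,0,-0.5,0,0.45]]'; python3 steer.py '[[0,0,-10,0,0.45],[0,0,-40,0,0.45],[0,0,-60,0,0.3],[0,0,-60,0,0.1],[0,0,-60,0,0]]'; python3 go.py 439.5 -7.5 120 171; python3 cov.py 136 2>/dev/null | grep scene
```

```text
t: 18.75
eef_pos: [623.3, 0.4, 146.6]
tcp_rot: [3.142, -0.0, 2.993]
ft_force: [-0.7, -0.1, -1.2]
opening: 0.439
grip_force: 0.0
t: 19.17
eef_pos: [623.7, 0.4, 208.2]
tcp_rot: [3.141, 0.003, 2.993]
ft_force: [-0.2, 0.2, -0.8]
opening: 0.295
grip_force: 0.0
shift [181.2 -35.   87.7] turn 0.009 rows 4.9 yaw 171.5 t 19.17
scene 1846 slope deg x,y [ 0.14 -0.09] z 137.19897402041016 circle [622.72   0.06] 67.87421417236328 rel tcp [-0.94 -0.33]
```

```bash
python3 steer.py '[[40,-8,0,0,0],[80,-16,0,0,0],[120,-24,20,0,0],[150,-30,50,0,0],[175,-34,80,0,0]]';python3 steer.py '[[6,-1,8,0,0],[6,-1,8,0,0],[6,-1,8,0,0]]';  python3 go.py 439.5 -7.5 58 171
```

```text
t: 19.68
eef_pos: [444.6, -7.3, 128.1]
tcp_rot: [3.142, 0.001, 2.993]
ft_force: [0.7, -0.2, -1.4]
opening: 0.007
grip_force: 0.0
t: 19.93
eef_pos: [441.0, -7.5, 120.2]
tcp_rot: [3.141, -0.001, 2.993]
ft_force: [0.3, -0.2, 0.1]
opening: 0.002
grip_force: 0.0
shift [ 1.4 -0.2 62.2] turn 0.008 rows 1.5 yaw 171.5 t 19.93
```

```bash
python3 steer.py '[[1,0,25,0,0],[1,0,45,0,0],[1,0,58,0,0],[1,0,62,0,0],[1,0,62,0,0]]';python3 steer.py '[[0,0,2,0,0],[0,0,4,0,0],[0,0,6,0,0],[0,0,7,0,0],[0,0,8,0,0]]'; python3 steer.py '[[0,0,1,0,0],[0,0,2,0,0],[0,0,2.5,0,0]]'
```

```text
t: 20.35
eef_pos: [440.5, -7.3, 58.2]
tcp_rot: [3.142, -0.0, 2.993]
ft_force: [-0.1, -0.5, 0.6]
opening: 0.004
grip_force: 0.0
t: 20.77
eef_pos: [440.3, -7.4, 50.9]
tcp_rot: [3.142, 0.002, 2.993]
ft_force: [2.0, 0.6, 2.9]
opening: 0.003
grip_force: 1.5
t: 21.02
eef_pos: [440.3, -7.4, 48.2]
tcp_rot: [3.141, 0.002, 2.993]
ft_force: [1.1, 1.1, 16.5]
opening: 0.004
grip_force: 8.3
```

```bash
python3 steer.py '[[0,0,0.5,0,0],[0,0,0.5,0,0],[0,0,0.5,0,0]]';python3 steer.py '[[0,0,-5,0,0],[0,0,-15,0,0],[0,0,-40,0,0],[0,0,-80,0,0],[0,0,-120,0,0]]';python3 steer.py '[[30,0,-40,0,0],[60,80,-40,0,0],[60,120,-40,0,0],[60,160,-40,0,0],[60,190,-40,0,0]]'
python3 - <<'E'
from h import *
im,d=look('scene','s9.png');look('top')
W=cloud('top',d) if 0 else cloud('scene',d);p=W.reshape(-1,3)
k=(abs(p[:,0]-440)<8)&(abs(p[:,1]+8)<8);print('key z',np.median(p[k,2]))
E
```

```text
t: 21.27
eef_pos: [440.4, -7.4, 48.3]
tcp_rot: [3.142, 0.002, 2.993]
ft_force: [0.1, 0.9, 15.9]
opening: 0.006
grip_force: 8.6
t: 21.68
eef_pos: [438.4, -7.1, 168.1]
tcp_rot: [3.141, -0.004, 2.993]
ft_force: [1.3, -0.1, -0.2]
opening: 0.005
grip_force: 0.0
t: 22.1
eef_pos: [404.9, 162.6, 207.5]
tcp_rot: [-3.142, -0.0, 2.992]
ft_force: [2.0, -0.1, -0.3]
opening: 0.007
grip_force: 0.0
key z 52.323358443711584
```

View pics/s9.png

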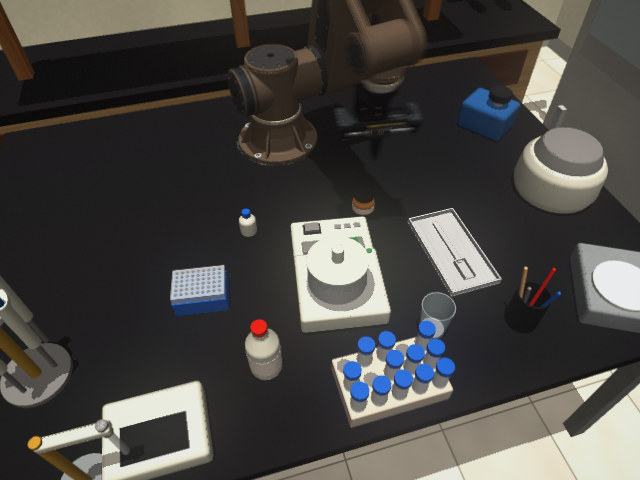

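The cover sits level on the ring (338,262), the scoop lies in the tray (453,250), the key is up again, and the bystanders stand where they were.

```bash
python3 steer.py '[[0,0,0,0,0],[0,0,0,0,0],[0,0,0,0,0]]'; python3 -c "
from cell import env
print(env.job_done())"
```

```text
t: 22.45
eef_pos: [405.8, 160.1, 206.9]
tcp_rot: [-3.141, -0.001, 2.992]
ft_force: [0.9, 0.0, 1.1]
opening: 0.005
grip_force: 0.0
the job is handed in; nothing more can be done
None
```

I handed the job in at about 22.5 s: the scoop lies flat in the tray, the cover sits seated and level on the shield, the zero key was pressed fully down and let go, and the last picture shows the other things standing where they were.

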